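# Clip a drone battery into its charging dock

### The arm

A 6-joint arm with a two-finger parallel gripper is mounted at the origin on the work surface. World frame = base frame: x ahead of the robot, y to its left, z up, the work surface at z = 0. Lengths are in m, angles in rad, forces in N, time in s.
With the tool pointing down it reaches from about 0.275 to 0.75 m from the base axis. Payload 10.2 kg.
Tool frame: the origin (TCP) lies midway between the tips of the shut fingers; the grasp point (between the pads) lies 19 mm behind it (env.hold_point_z is the distance from the TCP to the grasp point, in m); z points along the fingers, y is the line along which they close (so a half turn about z gives the same grasp; the last joint's range is limited). The gripper opens to 85 mm and grips with 20 to 120 N. Pads are 22 mm wide; open, the fingers measure 114 mm over their backs; the gripper's body (76 mm by 85 mm) begins 54 mm behind the grasp point. The pads swing forward as they close: fully open they stand 13 mm farther back than shut.
Start: joints at [-1.361, 0.313, 1.498, -0, 1.331, -0.223], TCP at [0.22, -0.477, 0.231] pointing down, gripper open.
Joint ranges: [-2.94, 2.94], [-0.97, 2.17], [0.19, 2.56], [-1.23, 4.37], [0.02, 3.11], [-2.88, 2.88]. Speed limits (rad/s): [2.39, 2.39, 3.01, 3.14, 3.14, 3.14].

### API

Orientations are given as a unit quaternion [x, y, z, w].
In Python, from bench import env, kinematics, monitor, eyes, job gives the robot as it stands. The module is installed in compiled form; this text tells all that it offers. Calls block until the motion is done:
- env.reach(position, orientation): joint-space move of the TCP to a pose.
- env.movel(position, velocity=0.15, frame=None, guard=None): straight line of the TCP; frame=None keeps the orientation; velocity is the mean speed in m/s. With guard (N) it stops when the force on the tool has changed by that much, and returns True; else False.
- env.set_joints(angles): joint-space move.
- env.release() and env.close_gripper(effort=None): open the fingers fully, or close them until they stop; effort is the grip in N (None keeps the last).
- env.hold(seconds).
- kinematics.ik(position, orientation): joint angles nearest the present ones, or None.
- monitor.sense(): the state.
- eyes.grab_frame(name): name is "scene" or "top" or "wrist"; returns a dict with "frame" (384x512x3 uint8, red, green, blue), "mtx" (3x3 intrinsics, pixels), "view" (4x4, takes a point from world to camera coordinates). Camera axes: x right, y down, z forward; pixel columns grow to the right and rows downward; lengths in m; the calibration is good to about 2 mm. A picture is of the moment at which its call begins. There is no depth.
A pose or a line that the arm cannot do raises env.MotionError and nothing moves.
- job.hand_in(): hands the job in; it is judged then, once.
The state is a dict: "clock": time; "joints": joint angles; "qvel": joint speeds; "joint_efforts": joint torques, N m; "position": TCP position; "ee_rot": TCP orientation; "contact_force": force on the tool from outside, world axes, zero at the start; "ft_torque": the same for the moment, N m; "finger_gap": opening from 0.0 (shut) to 1.0 (fully open); "gripper_force": force on a finger pad.
Only numpy, scipy, OpenCV 4.12 (cv2) and the standard library are available. Lean on these libraries where they do the work, as an engineer would, in place of code of your own. Each camera call takes 0.05 s, during which the arm holds its last target. There are 200 camera calls.

### The job

Load the blue battery pack into the empty bay it lies in front of: slide it along the deck so that its toe tips down into the bay, hook the toe under the orange lip at the bay's far end, then press the heel down until it snaps in under the orange catch and the pack lies flat, below the dock's rails. Leave the red pack in the other bay and the rest of the things on the bench where they are.

Things in the scene. Friction and masses are not known exactly. Their poses are not given: they have to be found in the camera images.
- dock: Grey slick-plastic charging dock fixed to the bench, 274 x 124 mm, x = loading direction, z up. Origin on the bench below the line where deck meets bays, midway between its two lanes. Deck (34 mm high) from x = -135 to 0 mm; two bays (floors 6 mm high) from 0 to 127 mm; then a 12 mm end wall. Lanes 48 mm wide, centred at y = -30 mm (empty, blue pack's) and +30 mm (red pack's).
- bay (a point): Centre of the empty bay's floor: 63.5 mm ahead of the deck's end, y = -30 mm in the dock, 6 mm above the bench; axes as the dock's. Black rails, tops 40 mm above the bench, bound each lane along deck and bay.
- lip_edge (a point): Middle of the lower free edge of the orange lip over the empty bay; axes as the dock's. The lip reaches 16 mm back from the end wall (x = 111 to 127 mm in the dock), underside 38.5 mm, top 44 mm above the bench.
- catch (a joint): Orange spring catch, 30 mm wide, on the deck's end face in the empty bay. 0 = out, up to 0.012 m pushed back under the deck. Out, its face slopes from the deck's edge (33 mm above the bench) to a tip 9.5 mm into the bay, 20 mm above the bench. A heel coming down rests on the slope; pressed with 5 to 20 N it forces the catch back, which then springs out over the heel's step.
- pack: Blue hard battery pack, 120 long (x), 44 wide, 30 mm high, about 0.3 kg. Origin: centre of underside. +x end = toe; at the heel (-x) the last 10 mm are a black step 12 mm high that the catch holds. Starts flat on the deck in its lane, toe 5 to 30 mm over the bay; tips once over half is past the deck's end. Seated: flat on the bay floor, origin 60 to 67 mm ahead of the dock's.
- toe (a point): Middle of the blue pack's lower toe edge, 60 mm ahead (+x) of its origin. When the toe meets the end wall under the lip, the heel comes off the deck's end and rests, still up, on the catch.
- heel (a point): Middle of the upper edge of the blue pack's full-height part at the heel: 50 mm behind (-x) its origin and 30 mm above its underside.
- pack2: Red pack, same shape as the blue one, already clipped into the other bay. Origin at the centre of its underside; leave alone.
- wheel: Black rubber model-car wheel with yellow hub, 70 mm across, 30 mm high, lying flat; origin at the centre of its underside; leave alone.
- wheel2: Second such wheel; leave alone.
- driver: Screwdriver lying on the bench, about 0.2 m long; leave alone.
- glue: Small bottle with red cap, 36 mm across, 85 mm high; origin at the centre of its underside; leave alone.
- screws: Jar, 60 mm across, 60 mm high; origin at the centre of its underside; leave alone.
- radio: Black radio transmitter lying flat, about 110 x 170 x 62 mm; origin at the centre of its underside; leave alone.
There are look-alikes about, which are no part of the job. What is meant by the pack is not yellow, and is the larger of those in its own colour.

How it is judged:
On the way:
1. the toe is down in the bay and under the lip while the heel is still up (x of toe in the frame of lip_edge above 0.002 m and z of toe in the frame of dock below 0.016 m and z of heel in the frame of dock above 0.044 m), for 0.1 s.
At the end, for the whole second after the job is handed in: The blue pack lies flat (within 0.04 rad) and at rest on the empty bay's floor (within 2.5 mm), its toe at least 4 mm under the lip, its heel held under the sprung-out catch (within 3 mm of fully out), the red pack still down in its own bay (x of pack in the frame of dock between 0.056 and 0.07 m and z of each of pack, pack2 in the frame of dock below 0.0085 m and angle between pack's own z axis and vertical below 0.04 rad and x of toe in the frame of lip_edge above 0.004 m and y of pack in the frame of bay between -0.006 and 0.006 m and value of joint catch below 0.003 m and linear speed of pack below 0.01 m/s); the robot touches nothing.
It fails at once if the red pack is shifted by more than 10 mm (distance of pack2 from where it was at the start of the episode above 0.01 m).
It fails at once if another thing on the bench is shifted by more than 25 mm (distance of any of wheel, wheel2, driver, glue, screws, radio from where it was at the start of the episode above 0.025 m).
It also fails if it takes over 38 s, if anything falls off the work surface, if the arm or the gripper's body presses on something with over 40 N, if the wrist force passes 120 N, or if a joint passes its speed limit or range.

## Working session

There is one attempt and no reset: what is moved stays moved. The work goes in short steps, each a Python script; the robot and the scene stay as the last script left them, time stands still between calls to the robot, and variables do not carry over. Pictures are saved under pics/ and viewed, at most 10 in all, crops included, and the job is handed in when it is done.

```bash
mkdir -p pics; python3 - <<'E'
from bench import env,kinematics,monitor,eyes,job
import cv2,numpy as np,pickle
d={}
for n in("scene","top"):
    f=eyes.grab_frame(n); d[n]=f; cv2.imwrite(f"pics/{n}0.png",f["frame"][:,:,::-1])
    V=f["view"]; print(n,f["mtx"].tolist(),np.round(-V[:3,:3].T@V[:3,3],3),np.round(V[:3,:3],2).tolist())
pickle.dump(d,open("f0.pkl","wb"))
s=monitor.sense();print(s["clock"],s["contact_force"],s["ee_rot"],env.hold_point_z)
E
```

```text
scene [[387.86383471640306, 0.0, 256.06503880270964], [0.0, 387.86383471640306, 192.6970386233252], [0.0, 0.0, 1.0]] [1.008 0.546 0.947] [[-0.78, 0.63, 0.01], [0.5, 0.62, -0.6], [-0.39, -0.47, -0.8]]
top [[446.0422090710828, 0.0, 247.23754298156348], [0.0, 446.0422090710828, 188.5760341730529], [0.0, 0.0, 1.0]] [0.4   0.009 1.379] [[0.01, -1.0, -0.01], [-0.99, -0.01, -0.12], [0.12, 0.01, -0.99]]
0.1 [ 0.26438764 -0.09903753  0.13964504] [ 9.76678428e-01  2.14706591e-01  1.85639477e-05 -5.72182177e-04] 0.0187
```

View pics/top0.png

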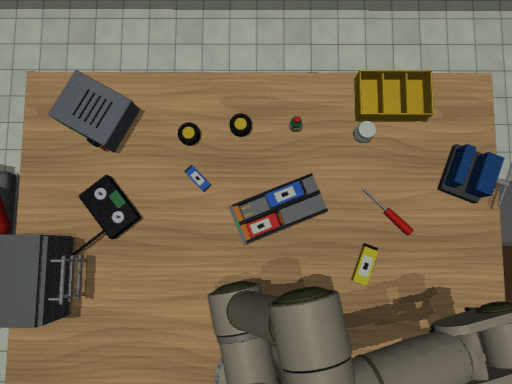

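View pics/scene0.png

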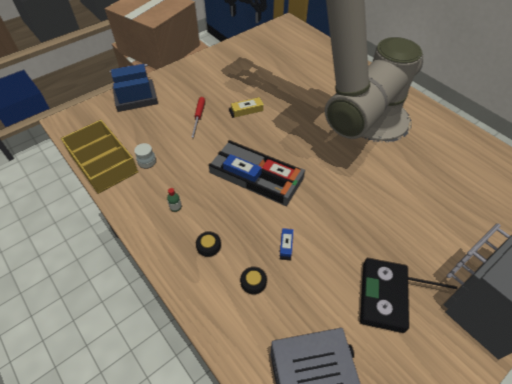

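The top view shows the dock at about (280,208), with the lip end on its left at about (238,215). There are two blue candidates. One is at (285,194), in the dock's empty lane with its toe over the bay. The other is smaller, at (197,179), loose on the bench. The one in the dock is larger and lies in front of the bay, so it fits the description. I'll confirm that in a crop and measure.

```bash
cat > h.py <<'E'
import cv2,numpy as np
def ray(f,uv,z):
    V=f["view"];R=V[:3,:3];c=-R.T@V[:3,3]
    d=R.T@np.linalg.inv(f["mtx"])@np.array([uv[0],uv[1],1.]); return c+d*(z-c[2])/d[2]
def proj(f,p):
    q=f["view"][:3,:3]@np.asarray(p)+f["view"][:3,3]; q=f["mtx"]@q; return q[:2]/q[2]
def mask(f,col,box):
    h=cv2.cvtColor(f["frame"],cv2.COLOR_RGB2HSV).astype(int);H,S,v=h[...,0],h[...,1],h[...,2]
    m={"blue":(H>100)&(H<130)&(S>140)&(v>60),"red":((H<5)|(H>174))&(S>150)&(v>80),"orange":(H>7)&(H<17)&(S>170)&(v>120)}[col]
    o=np.zeros(m.shape,np.uint8);x0,y0,x1,y1=box;o[y0:y1,x0:x1]=m[y0:y1,x0:x1];return o
E
python3 - <<'E'
import pickle;from h import *
d=pickle.load(open("f0.pkl","rb"))
a=d["top"]["frame"][160:250,170:335];b=d["scene"]["frame"][130:270,200:320]
cv2.imwrite("pics/c1.png",np.hstack([cv2.resize(a,(500,273),interpolation=3),cv2.resize(b,(234,273),interpolation=3)])[:,:,::-1])
for n,box,zs in(("top",(225,165,335,250),0),("scene",(200,135,310,210),0)):
    f=d[n]
    for c,z in(("blue",.064),("red",.036),("orange",.044)):
        m=mask(f,c,box);cs,_=cv2.findContours(m,cv2.RETR_EXTERNAL,cv2.CHAIN_APPROX_NONE)
        for k in cs:
            if cv2.contourArea(k)>8:
                r=cv2.minAreaRect(k);bp=cv2.boxPoints(r);print(n,c,np.round(r[0],1),np.round(ray(f,r[0],z),3),[np.round(ray(f,p,z)[:2],3).tolist() for p in bp])
E
```

```text
top blue [284.3 193.9] [ 0.546 -0.084  0.064] [[0.545, -0.024], [0.588, -0.127], [0.547, -0.143], [0.505, -0.04]]
top red [262.7 224.6] [ 0.456 -0.02   0.036] [[0.458, 0.031], [0.494, -0.056], [0.453, -0.072], [0.418, 0.015]]
top orange [245.4 231.6] [0.435 0.031 0.044] [[0.453, 0.046], [0.458, 0.033], [0.416, 0.016], [0.411, 0.029]]
top orange [238. 213.] [0.49  0.054 0.044] [[0.508, 0.069], [0.513, 0.056], [0.471, 0.039], [0.466, 0.051]]
scene blue [241.6 167.4] [ 0.555 -0.072  0.064] [[0.602, -0.111], [0.552, -0.147], [0.507, -0.033], [0.557, -0.001]]
scene red [277.7 168.6] [ 0.457 -0.017  0.036] [[0.494, -0.05], [0.455, -0.076], [0.419, 0.015], [0.458, 0.038]]
scene orange [285.4 187.4] [0.492 0.057 0.044] [[0.514, 0.061], [0.471, 0.042], [0.468, 0.053], [0.512, 0.072]]
scene orange [294. 174.] [0.437 0.035 0.044] [[0.458, 0.038], [0.417, 0.02], [0.415, 0.032], [0.456, 0.049]]
```

View pics/c1.png

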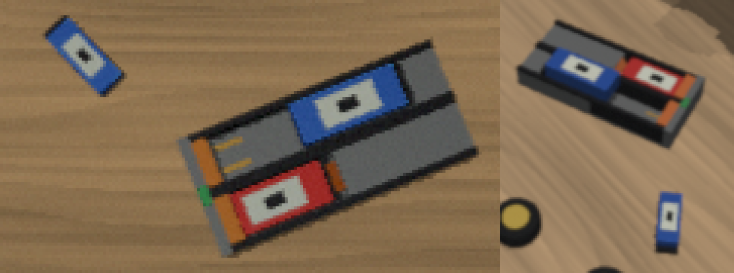

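The crop confirms it: the blue pack in the dock is about 112 mm long in blue, and the loose one is about half that. The lip centres are 59.4 mm apart, against 60 mm nominal. They give the dock origin at about (0.509,-0.066) with +x along (-.382,.924), and the toe about 24 mm over the bay. Next I go above the heel end, shut the fingers and take one close look.

```bash
cat >> h.py <<'E'
X=np.array([-.382,.924,0]);X/=np.linalg.norm(X);Y=np.array([-X[1],X[0],0]);Z=np.array([0,0,1.])
O=np.array([.4635,.044,0])-.119*X
def W(x,y,z): return O+X*x+Y*y+Z*z
def D(p): q=np.asarray(p)-O; return np.array([q@X,q@Y,q[2]])
from scipy.spatial.transform import Rotation as Ro
def Q(s=1): return Ro.from_matrix(np.c_[s*X,-s*Y,-Z]).as_quat()
E
python3 - <<'E'
from bench import env,kinematics,monitor,eyes,job
from h import *
p=W(-.121,-.03,.15);best=None
for s in(1,-1):
    j=kinematics.ik(p,Q(s)); print(s,None if j is None else np.round(j,2))
    if j is not None and (best is None or abs(j[5])<best[0]): best=(abs(j[5]),s)
s=best[1];open("s.txt","w").write(str(s))
env.close_gripper(30); env.reach(p,Q(s))
f=eyes.grab_frame("wrist");cv2.imwrite("pics/w1.png",f["frame"][:,:,::-1])
import pickle;pickle.dump(f,open("w1.pkl","wb"))
m=mask(f,"blue",(0,0,512,384));cs,_=cv2.findContours(m,0,1)
k=max(cs,key=cv2.contourArea);r=cv2.minAreaRect(k)
print(np.round(D(ray(f,r[0],.064)),4),[np.round(D(ray(f,q,.064))[:2],4).tolist() for q in cv2.boxPoints(r)])
st=monitor.sense();print(st["clock"],np.round(D(st["position"]),4),st["contact_force"],st["finger_gap"])
E
```

```text
1 [-0.47  0.56  1.35 -0.    1.23 -0.86]
-1 [-0.47  0.56  1.35 -0.    1.23  2.28]
[-0.0329 -0.0289  0.064 ] [[0.0118, -0.0072], [0.0118, -0.0506], [-0.0839, -0.0536], [-0.0839, -0.0042]]
2.6833 [-0.1219 -0.0294  0.1503] [-0.20406283 -0.31075071  0.52706072] 0.0004827641629084592
```

View pics/w1.png

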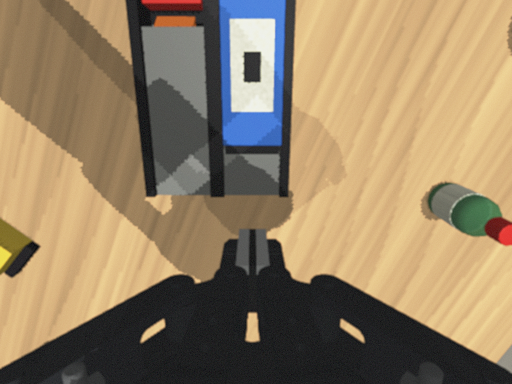

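The wrist view shows the pack's blue heel edge at row ~146 (dock x ≈ -84 mm), its black step just behind at row ~150, and the deck's end at row ~194. The pack is centred at y ≈ -29 mm, so everything agrees. Now I lower the fingers behind the heel and push.

```bash
python3 - <<'E'
from bench import env,kinematics,monitor,eyes,job
from h import *
import pickle
print("deck end",np.round(D(ray(pickle.load(open("w1.pkl","rb")),(253,194),.034)),4))
print(env.movel(W(-.121,-.0295,.040),velocity=.1,guard=8))
st=monitor.sense();print(np.round(D(st["position"]),4),st["contact_force"])
for x in(-.06,-.03,-.012):
    g=env.movel(W(x,-.0295,.040),velocity=.06,guard=15)
    st=monitor.sense();print(x,g,st["clock"],np.round(D(st["position"]),4),np.round(st["contact_force"],1))
    if g: break
o=[]
for n,b in(("top",(160,120,350,260)),("scene",(180,110,340,220))):
    f=eyes.grab_frame(n)["frame"];o.append(cv2.resize(f[b[1]:b[3],b[0]:b[2]],(400,300),interpolation=3))
cv2.imwrite("pics/p2.png",np.hstack(o)[:,:,::-1])
E
```

```text
deck end [-0.1326 -0.0298  0.034 ]
False
[-0.1213 -0.0298  0.0407] [-0.14280122 -0.00726063  0.74690604]
-0.06 False 5.1 [-0.0601 -0.0294  0.0398] [ 0.2  0.7 -0.2]
-0.03 False 5.75 [-0.0299 -0.0296  0.0401] [-0.3  0.  -0. ]
-0.012 False 6.2 [-0.0117 -0.0296  0.0401] [0.3 0.9 0.6]
```

View pics/p2.png

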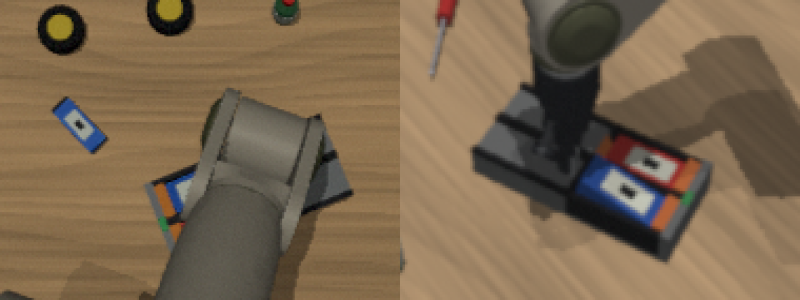

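The pack has tipped into the bay and its toe is at the lip (scene half, about (640,215)). Its heel is still up by the fingers at about (590,170). I'll push gently the last few millimetres until the toe meets the end wall, then lift and look.

```bash
python3 - <<'E'
from bench import env,kinematics,monitor,eyes,job
from h import *
g=env.movel(W(-.003,-.0295,.040),velocity=.03,guard=6)
st=monitor.sense();print(g,st["clock"],np.round(D(st["position"]),4),np.round(st["contact_force"],1))
env.hold(.3)
p=D(st["position"])
env.movel(W(p[0]-.015,-.0295,.045),velocity=.08); env.movel(W(-.05,-.0295,.17),velocity=.2)
o=[]
import pickle;d={}
for n,b in(("wrist",(0,0,512,384)),("scene",(180,110,340,230))):
    f=eyes.grab_frame(n);d[n]=f;f=f["frame"];o.append(cv2.resize(f[b[1]:b[3],b[0]:b[2]],(400,300),interpolation=3))
pickle.dump(d,open("p3.pkl","wb"));cv2.imwrite("pics/p3.png",np.hstack(o)[:,:,::-1])
f=d["wrist"];k=max(cv2.findContours(mask(f,"blue",(0,0,512,384)),0,1)[0],key=cv2.contourArea)
print([np.round(D(ray(f,q,.05))[:2],4).tolist() for q in cv2.boxPoints(cv2.minAreaRect(k))],monitor.sense()["clock"])
E
```

```text
False 6.75 [-0.0029 -0.0295  0.04  ] [-0.2 -0.3 -0.4]
[[0.0929, -0.0071], [0.0929, -0.0499], [0.0183, -0.0521], [0.0182, -0.0052]] 8.2917
```

View pics/p3.png

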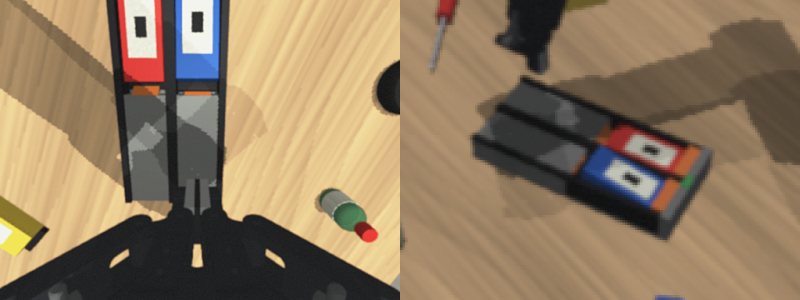

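The pack now hooks under the lip, with its blue top ending just before the orange lip in the scene half at about (665,190). Its heel edge is at dock x ≈ 18 mm and rests on the orange catch (wrist half, about (197,93)), so the toe is at about 121 mm. Next I press the heel down.

```bash
python3 - <<'E'
from bench import env,kinematics,monitor,eyes,job
from h import *
env.movel(W(.030,-.0295,.12),velocity=.2)
g=env.movel(W(.030,-.0295,.07),velocity=.08,guard=10);print(g)
for z in(.06,.052,.046,.042,.039,.037,.0355,.0345):
    g=env.movel(W(.030,-.0295,z),velocity=.02,guard=40)
    st=monitor.sense();print(z,g,np.round(D(st["position"]),4),np.round(st["contact_force"],1))
    if g: break
env.hold(.2)
env.movel(W(.030,-.0295,.12),velocity=.15);env.movel(W(-.06,-.0295,.17),velocity=.2)
o=[]
import pickle;d={}
for n,b in(("wrist",(100,0,400,225)),("scene",(200,120,320,210))):
    f=eyes.grab_frame(n);d[n]=f;f=f["frame"];o.append(cv2.resize(f[b[1]:b[3],b[0]:b[2]],(400,300),interpolation=3))
pickle.dump(d,open("p4.pkl","wb"));cv2.imwrite("pics/p4.png",np.hstack(o)[:,:,::-1])
f=d["wrist"]
for c in("blue","red"):
    k=max(cv2.findContours(mask(f,c,(0,0,512,384)),0,1)[0],key=cv2.contourArea)
    print(c,[np.round(D(ray(f,q,.036))[:2],4).tolist() for q in cv2.boxPoints(cv2.minAreaRect(k))])
f=d["wrist"];print(monitor.sense()["clock"])
E
```

```text
False
0.06 False [ 0.03   -0.0295  0.06  ] [ 0.1 -0.7  0.1]
0.052 False [ 0.0295 -0.0299  0.0524] [ 0.8 -2.   4.3]
0.046 False [ 0.0303 -0.0292  0.0456] [ 0.7  0.2 -0.1]
0.042 False [ 0.0301 -0.0294  0.0418] [ 0.6  0.3 -0.1]
0.039 False [ 0.03   -0.0294  0.0388] [-1.  -0.1  0.4]
0.037 False [ 0.03   -0.0295  0.0369] [ 1.6  0.1 -0.3]
0.0355 False [ 0.0299 -0.0297  0.0361] [-1.3 -0.5  6. ]
0.0345 False [ 0.0298 -0.0298  0.036 ] [-5.9  1.3 17.1]
blue [[0.0867, -0.006], [0.0867, -0.0512], [0.018, -0.0532], [0.0179, -0.0043]]
red [[0.0866, 0.0528], [0.0882, 0.0079], [0.0164, 0.0077], [0.0145, 0.0566]]
14.425
```

View pics/p4.png

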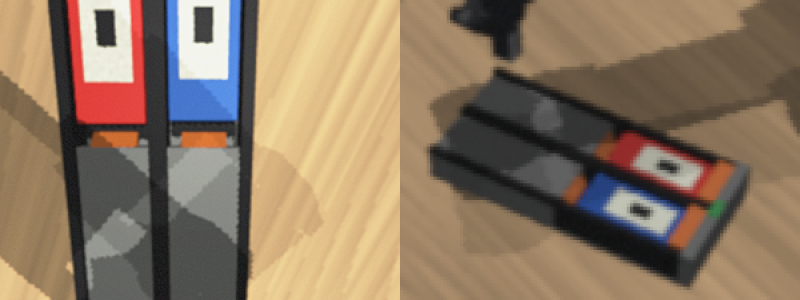

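The pack lies flat: the fingers bottomed at z = 36.0 mm, the seated top height. Both bays look alike, with the orange catch out over the black step (wrist half, about (203,139)), and the lip covers the toe. The heel edge at 18 mm puts the pack's origin at about 67 mm, inside the 56–70 mm limits. The robot is clear, so I'll hand in.

```bash
python3 -c "
from bench import job
print(job.hand_in())"
```

```text
the job is handed in; nothing more can be done
None
```

The blue pack is hooked under the lip and snapped flat under its catch in the empty bay, nothing else on the bench was touched, and the job was handed in at about 14.4 s; no verdict came back.

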